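# Count to the third gap of the jam rack and push the spare jar in

## Task

The spare jam jar standing in front of the wire divider rack belongs in the rack's third gap, counted from the end where the folded card stands. Starting at the end wire beside the card, run a fingertip along the rack to count, touching the first, second and third wires in turn, then push the jar along the counter with the fingers into the gap just past the third wire until it stands wholly between the wires. Only push the jar, never lift it or knock it over, and leave the other jars and tableware standing where they are.

Things in the scene. Friction and masses are not known exactly. Their poses are not given: they have to be found in the camera images.
- rack: steel divider rack fixed to the counter: 7 parallel wires 60 mm apart form 6 gaps, 52 mm clear, open above and towards the robot, without a floor (jars slide on the counter), closed by a back plate 55 mm high at x = 128 mm. Origin: on the counter, middle of the line of the wires' front ends; x into the gaps, y along the row (to the robot's left). Gap centres: y = +150, +90, +30, -30, -90, -150 mm
- jar: the spare jam jar, the only small jar standing outside the rack, on the counter between robot and rack: an upright cylinder 44 mm in diameter and 42 mm high with a flat steel lid, about 70 g (50 to 100 g). Origin: centre of its underside; z up. It slides on the counter and does not roll while upright
- card: folded cream paper card (a little tent 75 mm wide along the rack, 40 mm deep, 57 mm high), fixed to the counter close beside one end of the rack, 55 mm beyond the end wire: it marks the end from which to count. Origin: centre of its foot. Which end varies
- spoon_pot: white pot of teaspoons (56 mm across, 120 mm high with the spoons), fixed to the counter beside the other end of the rack. Origin: centre of its foot
- wire_a: rack wire, steel 8 mm thick, number 1 from the rack's +y (robot's left) end, at y = +180 mm of the rack. It rises from the counter at the rack's front line, bends and runs level to the back plate, its top 35 mm above the counter. Origin: on the top line of the wire, 30 mm behind its front end; axes as the rack's
- wire_b: rack wire, steel 8 mm thick, number 2 from the rack's +y (robot's left) end, at y = +120 mm of the rack. It rises from the counter at the rack's front line, bends and runs level to the back plate, its top 35 mm above the counter. Origin: on the top line of the wire, 30 mm behind its front end; axes as the rack's
- wire_c: rack wire, steel 8 mm thick, number 3 from the rack's +y (robot's left) end, at y = +60 mm of the rack. It rises from the counter at the rack's front line, bends and runs level to the back plate, its top 35 mm above the counter. Origin: on the top line of the wire, 30 mm behind its front end; axes as the rack's
- wire_d: rack wire, steel 8 mm thick, number 4 from the rack's +y (robot's left) end, at y = +0 mm of the rack. It rises from the counter at the rack's front line, bends and runs level to the back plate, its top 35 mm above the counter. Origin: on the top line of the wire, 30 mm behind its front end; axes as the rack's
- wire_e: rack wire, steel 8 mm thick, number 5 from the rack's +y (robot's left) end, at y = -60 mm of the rack. It rises from the counter at the rack's front line, bends and runs level to the back plate, its top 35 mm above the counter. Origin: on the top line of the wire, 30 mm behind its front end; axes as the rack's
- wire_f: rack wire, steel 8 mm thick, number 6 from the rack's +y (robot's left) end, at y = -120 mm of the rack. It rises from the counter at the rack's front line, bends and runs level to the back plate, its top 35 mm above the counter. Origin: on the top line of the wire, 30 mm behind its front end; axes as the rack's
- wire_g: rack wire, steel 8 mm thick, number 7 from the rack's +y (robot's left) end, at y = -180 mm of the rack. It rises from the counter at the rack's front line, bends and runs level to the back plate, its top 35 mm above the counter. Origin: on the top line of the wire, 30 mm behind its front end; axes as the rack's
- stock1: jam jar already in the rack, same as the spare one, at the back of the gap number 1 from the rack's +y end, its centre about 97 mm behind the front line. Origin: centre of its underside
- stock2: jam jar already in the rack, same as the spare one, at the back of the gap number 3 from the rack's +y end, its centre about 97 mm behind the front line. Origin: centre of its underside
- stock3: jam jar already in the rack, same as the spare one, at the back of the gap number 4 from the rack's +y end, its centre about 97 mm behind the front line. Origin: centre of its underside
- stock4: jam jar already in the rack, same as the spare one, at the back of the gap number 5 from the rack's +y end, its centre about 97 mm behind the front line. Origin: centre of its underside
- honey: taller honey jar, 52 mm in diameter, 76 mm high, standing to one side in front of the rack. Origin: centre of its underside
- egg_cup: white egg cup with an egg, 48 mm in diameter, 77 mm high, standing to one side in front of the rack. Origin: centre of its underside
- salt: glass salt shaker, 40 mm in diameter, 79 mm high, far to one side of the counter. Origin: centre of its underside
- creamer: white mug-shaped creamer with a handle, 64 mm in diameter, 75 mm high, far to one side of the counter. Origin: centre of its underside
Not all that is in view belongs to the job. What is shaped like the jar but green, orange or turquoise is not meant.

How it is judged:
On the way, in this order (a step that is already met when the one before it is completed fails the run):
1. a fingertip touches the first wire counted from the card's end (((y of card in the frame of rack above 0 m and contact force between the fingers and wire_a above 0.3 N) or (y of card in the frame of rack below 0 m and contact force between the fingers and wire_g above 0.3 N))), for 0.02 s.
2. a fingertip touches the second wire counted from the card's end (((y of card in the frame of rack above 0 m and contact force between the fingers and wire_b above 0.3 N) or (y of card in the frame of rack below 0 m and contact force between the fingers and wire_f above 0.3 N))), for 0.02 s.
3. a fingertip touches the third wire counted from the card's end (((y of card in the frame of rack above 0 m and contact force between the fingers and wire_c above 0.3 N) or (y of card in the frame of rack below 0 m and contact force between the fingers and wire_e above 0.3 N))), for 0.02 s.
4. the jar stands in the third gap from the card's end (x of jar in the frame of rack between 0.018 and 0.106 m and ((y of card in the frame of rack above 0 m and y of jar in the frame of rack between 0.022 and 0.038 m) or (y of card in the frame of rack below 0 m and y of jar in the frame of rack between -0.038 and -0.022 m)) and angle between jar's own z axis and vertical below 0.12 rad and height (world z) of jar below 0.005 m), for 0.2 s.
At the end, for the whole second after the job is handed in: The spare jar stands upright and still on the counter in the third gap from the card's end, its centre at least 18 mm behind the line of the wires' front ends (so it sticks out by no more than 4 mm) and within 8 mm of the gap's middle; all other jars and tableware still stand upright (all of step 4 and linear speed of jar below 0.01 m/s and angle between each of stock1, stock2, stock3, stock4, honey, egg_cup, salt, creamer's own z axis and vertical below 0.15 rad); the robot touches nothing.
It fails at once if the spare jar is lifted off the counter (more than 10 mm) (height (world z) of jar above 0.01 m).
It fails at once if the spare jar is knocked over (angle between jar's own z axis and vertical above 0.6 rad).
It fails at once if another jar or a piece of tableware is shifted by more than 20 mm (distance of any of stock1, stock2, stock3, stock4, honey, egg_cup, salt, creamer from where it was at the start of the episode above 0.02 m).
It fails at once if another jar or a piece of tableware is knocked over (angle between any of stock1, stock2, stock3, stock4, honey, egg_cup, salt, creamer's own z axis and vertical above 0.5 rad).
It also fails if it takes over 64 s, if anything falls off the work surface, if the arm or the gripper's body presses on something with over 40 N, if the wrist force passes 120 N, or if a joint passes its speed limit or range.

## Robot

A 6-joint arm with a two-finger parallel gripper is mounted at the origin on the work surface. World frame = base frame: x ahead of the robot, y to its left, z up, the work surface at z = 0. Lengths are in m, angles in rad, forces in N, time in s.
With the tool pointing down it reaches from about 0.3 to 0.875 m from the base axis. Payload 6.4 kg.
Tool frame: the origin (TCP) lies at the very end of the fingers, on their centre line; the grasp point (between the pads) lies 19 mm behind it; z points along the fingers, y is the line along which they close (so a half turn about z gives the same grasp; the last joint's range is limited). The gripper opens to 85 mm and grips with 20 to 120 N. Pads are 22 mm wide; open, the fingers measure 114 mm over their backs; the gripper's body (76 mm by 85 mm) begins 54 mm behind the grasp point. The pads swing forward as they close: fully open they stand 13 mm farther back than shut.
Start: joints at [-1.518, 0.181, 1.607, -0, 1.354, -0.206], TCP at [0.147, -0.556, 0.203] pointing down, gripper open.
Joint ranges: [-2.99, 2.99], [-0.89, 2.07], [0.3, 2.58], [-1.14, 4.28], [0, 2.63], [-3.12, 3.12]. Speed limits (rad/s): [2.57, 2.57, 3.01, 3.14, 3.14, 3.14].

## Interface

Orientations are given as a unit quaternion [w, x, y, z].
In Python, from bench import telemetry, camera, ctrl, spotter gives the robot as it stands.
- The arm moves only by the tool send_rows, never from a script. Its argument "series" is a list of rows, each a list of 3 entries, a list of its own where there are three numbers: the turn, a rotation vector about the world's x, y, z in degrees, then the shift along the world's x, y, z in mm, then the closure, from -1 (fully open) to 1 (shut), so that 0 is half open. In form: [[[rx, ry, rz], [dx, dy, dz], gripper], ...]. A call has 1 to 10 rows; each row is the pose to reach, as a shift and turn from the pose commanded when the call began; what a row does not reach only later rows make up. A row lasts 1/8 s, in which the tool goes at most 62.5 mm and 10.7 degrees, less where a joint would pass 70% of its speed; a pose out of reach is approached as far as the arm can. A call with a gripper value outside its range is refused whole. The fingers move at their own pace and stop on an object; the grip force is fixed at half the most. Time passes only in rows, so rows that repeat a pose let the fingers close. It gives the time, the measured TCP pose, the force, the opening and the grip force at its end, in the units of the state.
- telemetry.get_obs(): the state, without advancing time (a new reading comes with each control period).
- camera(name): name is "scene" or "side" or "wrist"; returns a dict with "pixels" (480x640x3 uint8, red, green, blue), "camera_matrix" (3x3 intrinsics, pixels), "xyz" and "orientation" of the camera in the world. Camera axes: x right, y up, looking along -z (the intrinsics and any distortion apply to the point x, -y, -z); pixel columns grow to the right and rows downward; lengths in m; the calibration is good to about 2 mm. A picture is of the moment at which its call begins. There is no depth.
- ctrl.hand_in(): hands the job in; it is judged then, once.
Trained networks look in the newest picture that a camera, given by its name, has taken for a name from the list of things; names that differ only in an ending like _2 or _b are one class to them, and where a whole thing is asked for, a point or a joint stands for the part that bears it (a point fixed in the world has none). Each returns a list of dicts, best first, with "conf" (0 to 1); they miss things now and then, are a little off and sometimes report something else, mostly with a low value. They report only what shows in the picture. A call takes as long as a camera call. They do not tell look-alikes from the thing itself.
- spotter.boxes_of(thing, camera): "xyz" ([x, y, z] in m, in world coordinates, good to about 4 mm: the middle of the surface that is visible of it).
- spotter.landmark_of(thing, camera): "xyz" ([x, y, z] in m, in world coordinates, good to about 4 mm: a listed point, or the origin of a listed thing).
The state is a dict: "time_s": time; "q": joint angles; "dq": joint speeds; "joint_efforts": joint torques, N m; "eef_pos": TCP position; "eef_rot": TCP orientation; "wrist_force": force on the tool from outside, world axes, zero at the start; "torque": the same for the moment, N m; "opening": opening from 0.0 (shut) to 1.0 (fully open); "grasp_force": force on a finger pad.
Only numpy, scipy, OpenCV 4.12 (cv2) and the standard library are available. Lean on these libraries where they do the work, as an engineer would, in place of code of your own. Each camera call takes 0.05 s, during which the arm holds its last target. There are 200 camera calls.

## Working session

There is one attempt and no reset: what is moved stays moved. The work goes in short steps, Python scripts to look and compute and a tool call to move; the robot and the scene stay as the last step left them, time stands still between calls to the robot, and variables do not carry over. Pictures are saved under pics/ and viewed, at most 10 in all, crops included, and the job is handed in when it is done.

Besides the shell and the picture viewer there is one more tool, called after "Call:" as a command line: name --argument value ..., lists and objects as JSON in quotes. send_rows: Moves the arm, as the interface text tells. Its arguments: {"type":"object","properties":{"series":{"type":"array","items":{"type":"array"}}},"required":["series"]}

```bash
mkdir -p pics; python3 - <<'E'
from bench import telemetry,camera,spotter
import cv2
o=telemetry.get_obs();print(o['time_s'],o['eef_pos'],o['eef_rot'],o['opening'],o['wrist_force'])
for c in('scene','side'):
    d=camera(c);cv2.imwrite(f'pics/{c}.png',d['pixels'][:,:,::-1]);print(c,d['xyz'],d['orientation'])
    for t in('rack','card','spoon_pot','jar','wire_a','honey','egg_cup','salt','creamer'):
        print(t,[(round(r['conf'],2),[round(float(v),3) for v in r['xyz']]) for r in spotter.landmark_of(t,c)][:9])
E
```

```text
0.0 [ 0.14709266 -0.55524424  0.20217836] [-8.77662900e-04  9.91643112e-01  1.29008385e-01  6.80365635e-05] 0.9997427463051802 [ 0.45653457  0.36345779 -0.39638626]
scene [0.987532   0.3947415  1.04078452] [0.41122282 0.10563583 0.2354945  0.87423063]
rack [(0.78, [0.626, -0.031, 0.001])]
card [(0.78, [0.667, 0.203, -0.001])]
spoon_pot [(0.86, [0.671, -0.273, 0.003])]
jar [(0.86, [0.398, 0.095, -0.001]), (0.83, [0.474, 0.112, -0.002]), (0.81, [0.406, 0.178, -0.005]), (0.62, [0.559, 0.115, -0.004])]
wire_a [(0.8, [0.66, 0.03, 0.032]), (0.72, [0.661, -0.092, 0.035]), (0.71, [0.661, 0.089, 0.035]), (0.71, [0.661, -0.038, 0.034]), (0.65, [0.674, -0.272, 0.004]), (0.62, [0.653, 0.146, 0.034]), (0.59, [0.662, -0.213, 0.035]), (0.5, [0.66, -0.152, 0.034])]
honey [(0.9, [0.453, -0.265, 0.004])]
egg_cup [(0.74, [0.428, 0.275, 0.002])]
salt [(0.92, [0.517, -0.427, -0.002])]
creamer [(0.67, [0.53, 0.406, 0.0])]
side [0.12072243 0.5074673  0.8259287 ] [-0.3301392  -0.12823683  0.33349407  0.87369624]
rack [(0.71, [0.632, -0.029, 0.0]), (0.66, [0.43, 0.274, 0.002])]
card [(0.81, [0.665, 0.2, 0.0])]
spoon_pot [(0.76, [0.672, -0.271, 0.002])]
jar [(0.9, [0.393, 0.1, 0.003]), (0.85, [0.479, 0.112, -0.001]), (0.81, [0.522, 0.211, 0.003]), (0.69, [0.407, 0.179, 0.001]), (0.57, [0.558, 0.109, 0.003])]
wire_a [(0.7, [0.655, -0.032, 0.037]), (0.7, [0.657, -0.211, 0.039]), (0.67, [0.661, -0.093, 0.037]), (0.58, [0.659, -0.156, 0.035]), (0.57, [0.656, 0.024, 0.034]), (0.46, [0.653, 0.089, 0.034])]
honey [(0.71, [0.452, -0.263, -0.001]), (0.66, [0.719, 0.118, 0.002])]
egg_cup [(0.9, [0.427, 0.274, -0.001]), (0.64, [0.654, 0.089, 0.036])]
salt [(0.81, [0.512, -0.425, -0.002]), (0.41, [0.658, -0.213, 0.035]), (0.27, [0.534, 0.406, 0.0]), (0.24, [0.665, 0.202, 0.003])]
creamer [(0.89, [0.534, 0.407, -0.001]), (0.63, [0.72, 0.116, 0.003])]
```

View pics/scene.png

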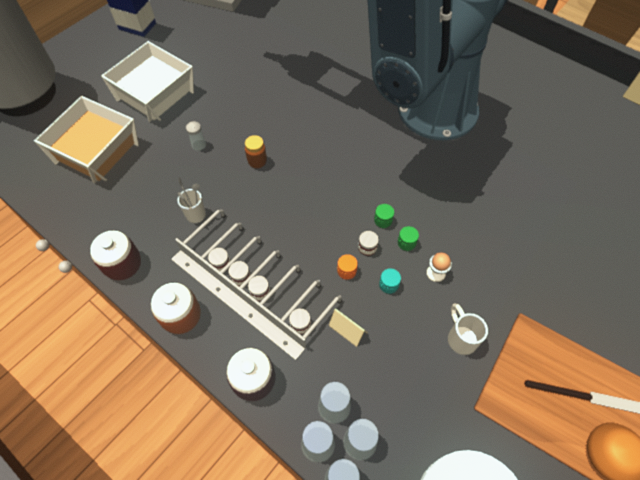

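View pics/side.png

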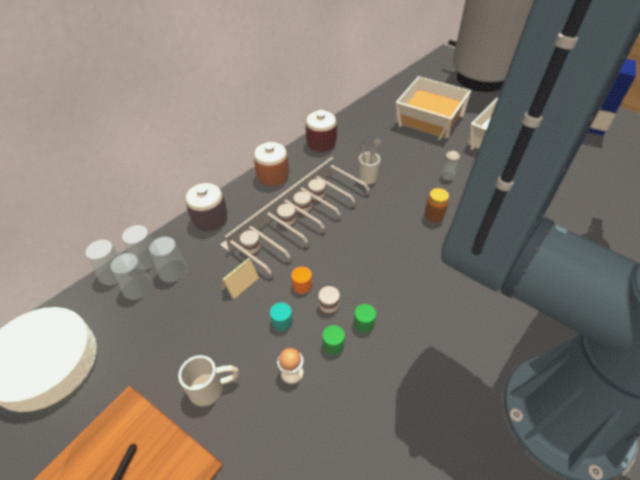

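Scene picture candidates: white-lidded jar (368,242), green jars (385,215) and (408,237), orange (347,266), turquoise (390,280), and four stock jars in the rack at (218,257) to (300,318). By the description, the spare jar is the white-lidded one at (368,242). The card (347,327) is at the rack's +y end, so I count wires a, b, c and use the gap at rack y=+30.

```bash
python3 -c "
import cv2
a=cv2.imread('pics/scene.png')[190:350,280:460];cv2.imwrite('pics/crop.png',cv2.resize(a,None,fx=3.5,fy=3.5,interpolation=cv2.INTER_CUBIC))"
```

```text
(no output)
```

View pics/crop.png

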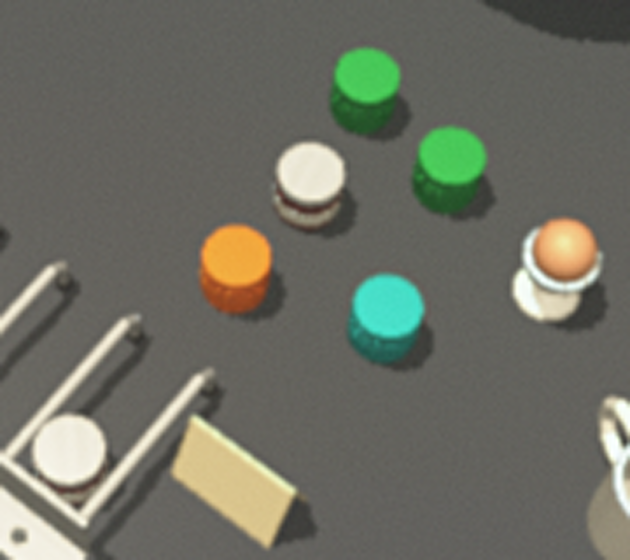

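Call:
send_rows --series '[[[0, 0, 0], [40, 45, 20], 1], [[0, 0, 0], [75, 90, 20], 1], [[0, 0, -4], [110, 140, 20], 1], [[0, 0, -8], [145, 190, 20], 1], [[0, 0, -12], [180, 240, 20], 1], [[0, 0, -15], [215, 290, 20], 1], [[0, 0, -15], [250, 340, 20], 1], [[0, 0, -15], [285, 390, 20], 1], [[0, 0, -15], [320, 440, 10], 1], [[0, 0, -15], [360, 490, 0], 1]]'

```text
time_s: 2.25
eef_pos: [0.5069, -0.0659, 0.2037]
eef_rot: [0.0, 1.0, -0.001, 0.001]
wrist_force: [0.9, -0.6, -0.8]
opening: 0.002
grasp_force: 0.0
```

The crop confirms the white-lidded jar at scene (368,242). The orange and green jars beside it are the look-alikes. Next I go above the first wire.

Call:
send_rows --series '[[[0, 0, 0], [35, 50, -10], 1], [[0, 0, 0], [70, 100, -20], 1], [[0, 0, 0], [110, 150, -40], 1], [[0, 0, 0], [145, 200, -70], 1], [[0, 0, 0], [153, 215, -110], 1], [[0, 0, 0], [153, 215, -140], 1], [[0, 0, 0], [153, 215, -145], 1]]'

```text
time_s: 3.12
eef_pos: [0.6564, 0.1476, 0.0552]
eef_rot: [0.0, 1.0, -0.001, -0.003]
wrist_force: [-0.3, -0.1, -0.1]
opening: -0.005
grasp_force: 0.0
```

```bash
python3 - <<'E'
from bench import telemetry,camera,spotter
import cv2
for c in('wrist','scene','side'):
    d=camera(c);cv2.imwrite(f'pics/{c}2.png',d['pixels'][:,:,::-1])
    for t in('wire_a','rack','jar'):
        print(c,t,[(round(r['conf'],2),[round(float(v),3) for v in r['xyz']]) for r in spotter.landmark_of(t,c)][:9])
o=telemetry.get_obs();print(o['eef_pos'],o['wrist_force'],o['q'])
E
```

```text
wrist wire_a [(0.88, [0.658, 0.148, 0.034]), (0.78, [0.658, 0.025, 0.034]), (0.68, [0.655, 0.088, 0.034])]
wrist rack [(0.81, [0.628, -0.032, -0.004])]
wrist jar []
scene wire_a [(0.74, [0.659, -0.152, 0.035]), (0.73, [0.657, -0.034, 0.035]), (0.68, [0.659, 0.088, 0.034]), (0.68, [0.658, 0.029, 0.036]), (0.55, [0.662, -0.094, 0.035]), (0.45, [0.665, -0.213, 0.037])]
scene rack [(0.63, [0.626, -0.034, 0.001])]
scene jar [(0.77, [0.527, 0.21, 0.003]), (0.66, [0.555, 0.117, -0.003]), (0.6, [0.475, 0.116, -0.004]), (0.56, [0.411, 0.176, -0.003]), (0.49, [0.398, 0.093, -0.004])]
side wire_a [(0.77, [0.656, 0.142, 0.035]), (0.68, [0.656, -0.037, 0.034]), (0.68, [0.657, -0.211, 0.041]), (0.65, [0.653, 0.088, 0.036]), (0.63, [0.66, -0.092, 0.034]), (0.6, [0.664, -0.157, 0.036]), (0.43, [0.656, 0.029, 0.033])]
side rack [(0.89, [0.63, -0.03, -0.002])]
side jar [(0.86, [0.396, 0.098, -0.001]), (0.76, [0.481, 0.114, 0.0]), (0.69, [0.409, 0.178, -0.001]), (0.62, [0.562, 0.11, -0.001]), (0.56, [0.52, 0.209, 0.002]), (0.51, [0.734, -0.122, -0.001])]
[0.65895094 0.14728889 0.05893665] [-0.41316277  0.53556965  0.30220382] [4.45367874e-02 5.42630519e-01 1.43615490e+00 1.56373657e-05
 1.16215593e+00 1.61844408e+00]
```

View pics/wrist2.png

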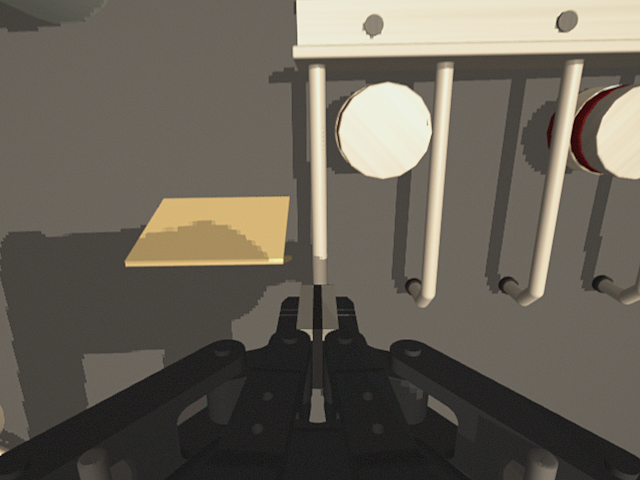

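The wrist view shows the shut fingers in line with the first wire (320,280), with the card at (210,230) just to its left. Now I press down.

Call:
send_rows --series '[[[0, 0, 0], [0, 0, -14], 1], [[0, 0, 0], [0, 0, -20], 1], [[0, 0, 0], [0, 0, -25], 1], [[0, 0, 0], [0, 0, -25], 1]]'

```text
time_s: 4.22
eef_pos: [0.6582, 0.1474, 0.0326]
eef_rot: [0.0, 1.0, -0.001, -0.001]
wrist_force: [0.6, 1.4, 0.3]
opening: 0.001
grasp_force: 0.0
```

Call:
send_rows --series '[[[0, 0, 0], [0, 0, -2], 1], [[0, 0, 0], [0, 0, -4], 1], [[0, 0, 0], [0, 0, -4], 1]]'

```text
time_s: 4.6
eef_pos: [0.6587, 0.1474, 0.0294]
eef_rot: [-0.0, 1.0, -0.001, -0.0]
wrist_force: [-0.4, 0.1, -0.1]
opening: -0.003
grasp_force: 0.0
```

Call:
send_rows --series '[[[0, 0, 0], [0, 0, -2], 1], [[0, 0, 0], [0, 0, -4], 1], [[0, 0, 0], [0, 0, -4], 1]]'

```text
time_s: 4.97
eef_pos: [0.6585, 0.1474, 0.0251]
eef_rot: [-0.0, 1.0, -0.002, -0.0]
wrist_force: [0.6, 0.4, -0.2]
opening: 0.002
grasp_force: 0.0
```

```bash
python3 - <<'E'
from bench import telemetry,camera
import cv2
d=camera('wrist');cv2.imwrite('pics/w3.png',d['pixels'][:,:,::-1])
d=camera('side');cv2.imwrite('pics/s3.png',cv2.resize(d['pixels'][200:310,190:350,::-1],None,fx=4,fy=4,interpolation=cv2.INTER_CUBIC))
o=telemetry.get_obs();print(o['eef_pos'],o['wrist_force'],o['time_s'])
E
```

```text
[0.6587273  0.14737116 0.02540195] [-0.15668947  0.06074999  0.56975806] 5.075
```

View pics/s3.png

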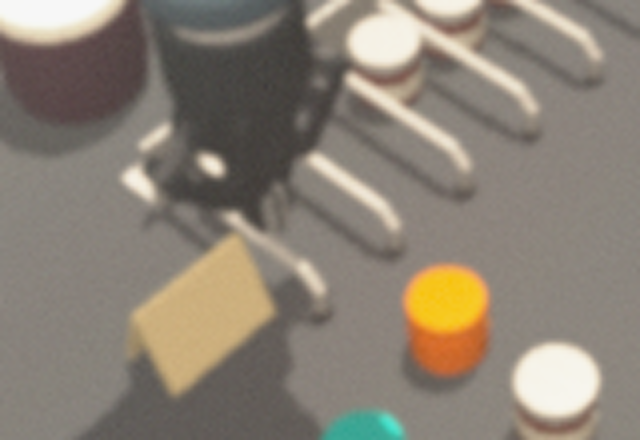

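View pics/w3.png

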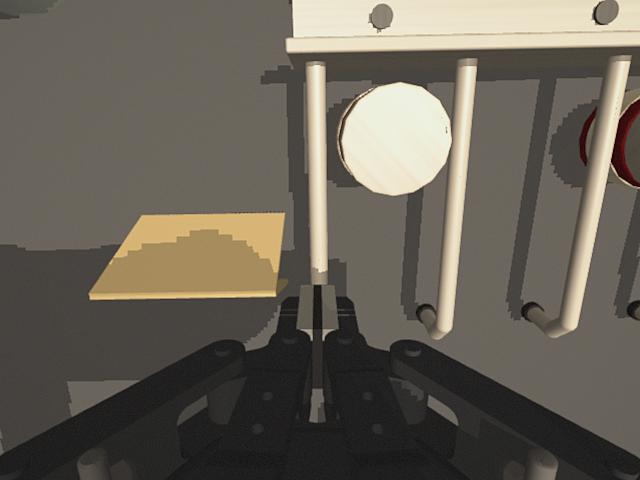

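The wrist view shows the fingers still in line with wire 1, which meets the fingertips at (318,285). The side crop shows the hand over that wire at (260,220). No contact force yet, so I go down more gently.

Call:
send_rows --series '[[[0, 0, 0], [0, 0, -2], 1], [[0, 0, 0], [0, 0, -4], 1], [[0, 0, 0], [0, 0, -5], 1], [[0, 0, 0], [0, 0, -5], 1]]'

```text
time_s: 5.58
eef_pos: [0.6587, 0.1473, 0.0203]
eef_rot: [0.0, 1.0, -0.002, -0.0]
wrist_force: [0.0, 0.2, 0.2]
opening: 0.0
grasp_force: 0.0
```

```bash
cat >h.py <<'E'
import numpy as np
from scipy.spatial.transform import Rotation as R
def proj(d,p):
    q=d['orientation'];c=R.from_quat([q[1],q[2],q[3],q[0]]).inv().apply(np.array(p)-d['xyz'])
    u=d['camera_matrix']@(c*[1,-1,-1]);return u[:2]/u[2]
E
python3 - <<'E'
from h import *
from bench import telemetry,camera
import cv2
o=telemetry.get_obs();p=np.array(o['eef_pos']);print(p,o['time_s'])
ims=[]
for c,rs in(('wrist',1),('scene',1),('side',1)):
    d=camera(c);im=d['pixels'][:,:,::-1].copy()
    print(c,[k for k in d],d['xyz'],'tcp',proj(d,p),'wire a x=.658,.70',proj(d,[.658,.148,.035]),proj(d,[.70,.148,.035]),'b',proj(d,[.657,.088,.035]))
    u=proj(d,p).round().astype(int);
    x,y=np.clip(u-[100,75],0,[440,330]);a=im[y:y+150,x:x+200]
    a=cv2.resize(a,None,fx=2,fy=2,interpolation=cv2.INTER_CUBIC)
    cv2.drawMarker(a,tuple(int(v) for v in (proj(d,p)-[x,y])*2),(0,0,255),0,12)
    for X in(.63,.645,.66,.7):cv2.circle(a,tuple(int(v) for v in (proj(d,[X,.148,.035])-[x,y])*2),2,(255,0,0),-1)
    ims.append(a)
ims.append(0*a);cv2.imwrite('pics/m.png',np.vstack([np.hstack(ims[:2]),np.hstack(ims[2:])]))
E
```

```text
[0.65866128 0.14734857 0.02029227] 5.575
wrist ['pixels', 'camera_matrix', 'xyz', 'orientation'] [0.7316949  0.14687788 0.19103781] tcp [316.90903158 276.39395464] wire a x=.658,.70 [315.43340823 290.79092386] [314.84749099 198.29600087] b [449.54789786 292.29653034]
scene ['pixels', 'camera_matrix', 'xyz', 'orientation'] [0.987532   0.3947415  1.04078452] tcp [329.87467144 309.05957847] wire a x=.658,.70 [330.40356954 306.42797476] [317.89105764 320.75754141] b [309.30479938 289.74784389]
side ['pixels', 'camera_matrix', 'xyz', 'orientation'] [0.12072243 0.5074673  0.8259287 ] tcp [258.79221885 264.70922628] wire a x=.658,.70 [257.97791132 261.00359955] [245.51216903 251.45974719] b [277.56540839 245.87550013]
```

View pics/m.png

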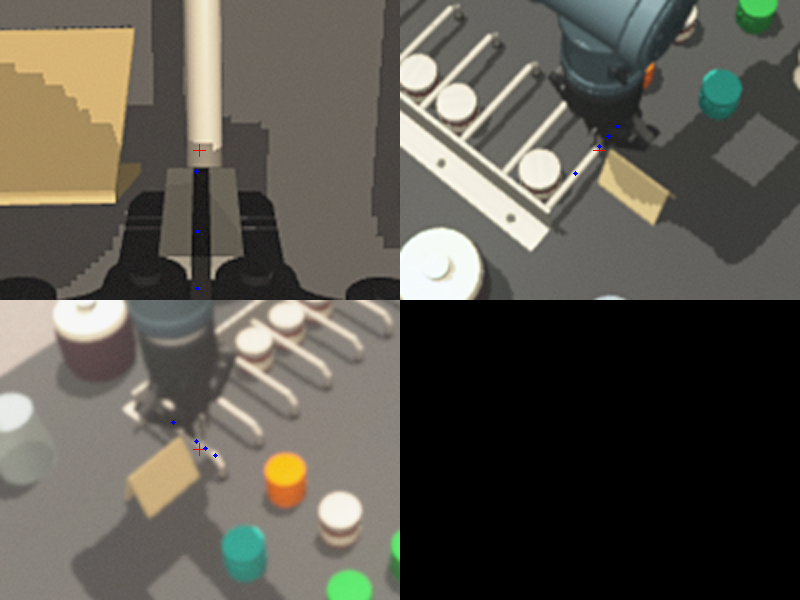

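The overlay shows the visible fingertips ending at about (318,283) in the wrist picture, short of the reported TCP mark at (317,276). The tips seem to be still above the wire, so I descend further.

Call:
send_rows --series '[[[0, 0, 0], [0, 0, -2], 1], [[0, 0, 0], [0, 0, -4], 1], [[0, 0, 0], [0, 0, -5], 1], [[0, 0, 0], [0, 0, -5], 1]]'

```text
time_s: 6.22
eef_pos: [0.6586, 0.1473, 0.0152]
eef_rot: [-0.0, 1.0, -0.002, -0.0]
wrist_force: [-0.2, -1.0, 0.9]
opening: 0.0
grasp_force: 0.0
```

Call:
send_rows --series '[[[0, 0, 0], [0, 0, -2], 1], [[0, 0, 0], [0, 0, -3], 1], [[0, 0, 0], [0, 0, -3], 1]]'

```text
time_s: 6.6
eef_pos: [0.6586, 0.1473, 0.0123]
eef_rot: [0.0, 1.0, -0.002, -0.0]
wrist_force: [-0.3, 0.3, -0.0]
opening: 0.004
grasp_force: 0.0
```

Call:
send_rows --series '[[[0, 0, 0], [0, -2, 0], 1], [[0, 0, 0], [0, -4, 0], 1], [[0, 0, 0], [0, -4, 0], 1]]'

```text
time_s: 6.98
eef_pos: [0.6588, 0.1431, 0.0125]
eef_rot: [0.0, 1.0, -0.002, 0.0]
wrist_force: [-0.1, 0.5, -0.1]
opening: 0.002
grasp_force: 0.0
```

```bash
python3 - <<'E'
from h import *
from bench import telemetry,camera
import cv2
d=camera('wrist');im=d['pixels'][:,:,::-1];o=telemetry.get_obs();print(o['eef_pos'],o['wrist_force'],proj(d,o['eef_pos']),d['xyz'])
a=cv2.resize(im[220:360,220:420],(800,560),interpolation=cv2.INTER_CUBIC);cv2.imwrite('pics/w5.png',a)
E
```

```text
[0.65883089 0.14317946 0.01251664] [ 0.49109337 -0.02649773 -0.30404397] [316.73105046 276.4136124 ] [0.73181814 0.14260303 0.183313  ]
```

View pics/w5.png

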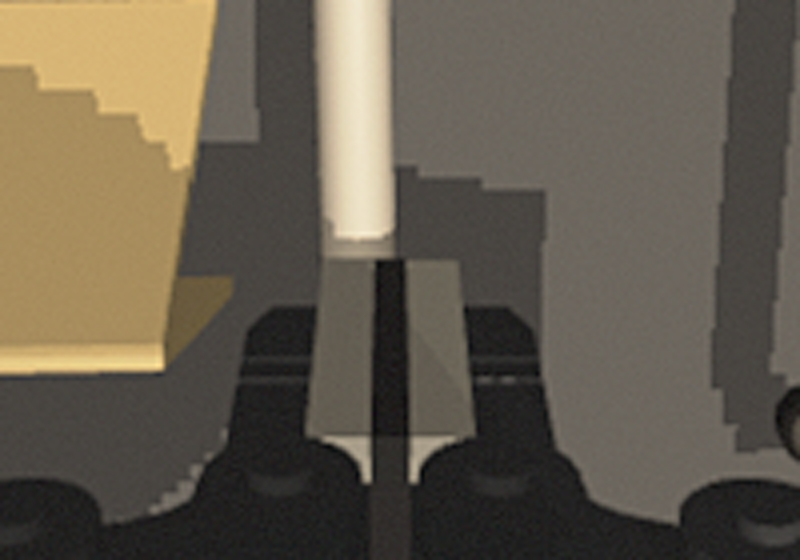

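```bash
python3 - <<'E'
from h import *
from bench import telemetry,camera
d=camera('wrist');p=np.array(telemetry.get_obs()['eef_pos'])
for dx in(-.011,0,.006,.011):
  for dz in(0,.005,.01,.015,.02,.03,.04):
    a=proj(d,p+[dx,.01,dz]);b=proj(d,p+[dx,-.01,dz]);print(dx,dz,a.round(),'px/mm',round((b-a)[0]/20,2))
E
```

```text
-0.011 0 [296. 297.] px/mm 2.03
-0.011 0.005 [296. 302.] px/mm 2.09
-0.011 0.01 [295. 307.] px/mm 2.14
-0.011 0.015 [295. 312.] px/mm 2.2
-0.011 0.02 [294. 317.] px/mm 2.26
-0.011 0.03 [293. 329.] px/mm 2.4
-0.011 0.04 [291. 343.] px/mm 2.55
0 0 [296. 277.] px/mm 2.07
0 0.005 [295. 281.] px/mm 2.12
0 0.01 [295. 285.] px/mm 2.18
0 0.015 [294. 290.] px/mm 2.24
0 0.02 [294. 295.] px/mm 2.31
0 0.03 [292. 306.] px/mm 2.45
0 0.04 [290. 318.] px/mm 2.61
0.006 0 [296. 265.] px/mm 2.09
0.006 0.005 [295. 269.] px/mm 2.14
0.006 0.01 [295. 273.] px/mm 2.2
0.006 0.015 [294. 277.] px/mm 2.27
0.006 0.02 [293. 282.] px/mm 2.33
0.006 0.03 [292. 292.] px/mm 2.48
0.006 0.04 [290. 304.] px/mm 2.64
0.011 0 [296. 255.] px/mm 2.11
0.011 0.005 [295. 259.] px/mm 2.16
0.011 0.01 [294. 263.] px/mm 2.22
0.011 0.015 [294. 267.] px/mm 2.29
0.011 0.02 [293. 271.] px/mm 2.35
0.011 0.03 [291. 281.] px/mm 2.5
0.011 0.04 [290. 292.] px/mm 2.67
```

The fingertips seem to sit well above the reported TCP. I return over the wire and keep descending.

Call:
send_rows --series '[[[0, 0, 0], [0, 4, 0], 1], [[0, 0, 0], [0, 4, -3], 1], [[0, 0, 0], [0, 4, -5], 1], [[0, 0, 0], [0, 4, -7], 1], [[0, 0, 0], [0, 4, -7], 1]]'

```text
time_s: 7.7
eef_pos: [0.6587, 0.1475, 0.0067]
eef_rot: [0.0, 1.0, -0.001, -0.0]
wrist_force: [-5.0, 0.4, 9.9]
opening: 0.002
grasp_force: 4.7
```

Call:
send_rows --series '[[[0, 0, 0], [0, 0, 8], 1], [[0, 0, 0], [0, 0, 14], 1], [[0, 0, 0], [0, -15, 14], 1], [[0, 0, 0], [0, -30, 14], 1], [[0, 0, 0], [0, -30, 6], 1], [[0, 0, 0], [0, -30, 3], 1], [[0, 0, 0], [0, -30, 0], 1], [[0, 0, 0], [0, -30, 0], 1]]'

```text
time_s: 8.7
eef_pos: [0.6584, 0.1178, 0.0049]
eef_rot: [-0.0, 1.0, -0.001, -0.0]
wrist_force: [0.2, -0.8, -0.2]
opening: -0.0
grasp_force: 0.0
```

Mid-gap there is no contact at the same height, so the earlier contact was wire 1 (10 N). Next is wire 2.

Call:
send_rows --series '[[[0, 0, 0], [0, 0, 14], 1], [[0, 0, 0], [0, -15, 14], 1], [[0, 0, 0], [0, -30, 14], 1], [[0, 0, 0], [0, -30, 8], 1], [[0, 0, 0], [0, -30, 4], 1], [[0, 0, 0], [0, -30, 0], 1], [[0, 0, 0], [0, -30, 0], 1]]'

```text
time_s: 9.57
eef_pos: [0.6583, 0.0873, 0.0066]
eef_rot: [0.0, 1.0, -0.001, -0.001]
wrist_force: [-6.2, -1.7, 12.3]
opening: 0.004
grasp_force: 6.1
```

Call:
send_rows --series '[[[0, 0, 0], [0, 0, 8], 1], [[0, 0, 0], [0, 0, 14], 1], [[0, 0, 0], [0, -30, 14], 1], [[0, 0, 0], [0, -60, 14], 1], [[0, 0, 0], [0, -60, 8], 1], [[0, 0, 0], [0, -60, 4], 1], [[0, 0, 0], [0, -60, 0], 1], [[0, 0, 0], [0, -60, 0], 1]]'

```text
time_s: 10.58
eef_pos: [0.6585, 0.0283, 0.0066]
eef_rot: [0.0, 1.0, -0.001, -0.0]
wrist_force: [-6.3, -0.2, 10.6]
opening: 0.001
grasp_force: 5.4
```

All three wires touched. Now I lift, turn the fingers' line along x, and go beyond the jar on its +y side.

Call:
send_rows --series '[[[0, 0, 0], [0, 0, 30], 1], [[0, 0, 0], [0, 0, 90], 1], [[0, 0, 10], [-30, 20, 120], 1], [[0, 0, 20], [-60, 40, 120], 0.5], [[0, 0, 30], [-90, 65, 120], 0.5], [[0, 0, 40], [-120, 90, 120], 0.5], [[0, 0, 50], [-150, 115, 120], 0.5], [[0, 0, 60], [-180, 132, 120], 0.5], [[0, 0, 70], [-180, 132, 120], 0.5], [[0, 0, 80], [-180, 132, 120], 0.5]]'

```text
time_s: 11.82
eef_pos: [0.478, 0.1607, 0.1255]
eef_rot: [-0.0, 0.764, 0.645, 0.0]
wrist_force: [0.2, -0.2, -0.7]
opening: 0.251
grasp_force: 0.0
```

Call:
send_rows --series '[[[0, 0, 10], [0, 0, -20], 0.5], [[0, 0, 10], [0, 0, -50], 0.5], [[0, 0, 10], [0, 0, -70], 0.5], [[0, 0, 10], [0, 0, -70], 0.5]]'

```text
time_s: 12.32
eef_pos: [0.4768, 0.16, 0.0538]
eef_rot: [-0.001, 0.708, 0.706, -0.001]
wrist_force: [-0.4, 0.8, 1.3]
opening: 0.254
grasp_force: 0.0
```

```bash
python3 - <<'E'
from h import *
from bench import telemetry,camera,spotter
import cv2
o=telemetry.get_obs();print(o['eef_pos'],o['eef_rot'],o['opening'],o['wrist_force'])
d=camera('wrist');im=d['pixels'][:,:,::-1].copy()
print([(round(r['conf'],2),np.round(r['xyz'],3)) for r in spotter.landmark_of('jar','wrist')])
cv2.drawMarker(im,tuple(int(v) for v in proj(d,o['eef_pos'])),(0,0,255),0,12);cv2.imwrite('pics/w6.png',im)
E
```

```text
[0.47684876 0.15995979 0.05383553] [-0.00128138  0.70773669  0.70647364 -0.00145956] 0.2537077128583069 [-0.44244216  0.82811159  1.26738173]
[(0.98, array([0.395, 0.098, 0.004])), (0.97, array([ 0.41 ,  0.175, -0.006])), (0.9, array([0.558, 0.11 , 0.003])), (0.79, array([ 0.519,  0.212, -0.002])), (0.74, array([0.477, 0.115, 0.002]))]
```

View pics/w6.png

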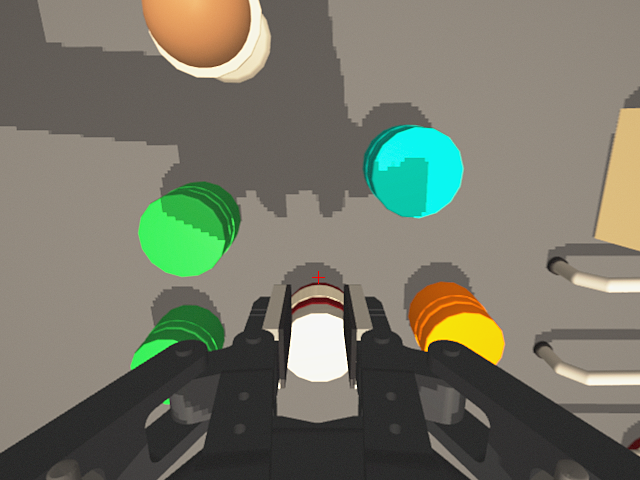

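The wrist view shows the jar (318,345) centred between the two half-closed fingers, green jars at (188,235) and (178,340), turquoise at (414,170), orange at (455,330) and the egg cup at (205,35). The landing spot is clear, so I lower, stepwise because of the tip offset.

Call:
send_rows --series '[[[0, 0, 0], [0, 0, -20], 0.5], [[0, 0, 0], [0, 0, -35], 0.5], [[0, 0, 0], [0, 0, -45], 0.5], [[0, 0, 0], [0, 0, -50], 0.5], [[0, 0, 0], [0, 0, -55], 0.5], [[0, 0, 0], [0, 0, -55], 0.5]]'

```text
time_s: 13.18
eef_pos: [0.4787, 0.1593, 0.0003]
eef_rot: [-0.0, 0.708, 0.706, -0.0]
wrist_force: [1.0, -0.4, 0.4]
opening: 0.25
grasp_force: 0.0
```

Call:
send_rows --series '[[[0, 0, 0], [0, 0, -3], 0.5], [[0, 0, 0], [0, 0, -6], 0.5], [[0, 0, 0], [0, 0, -9], 0.5], [[0, 0, 0], [0, 0, -9], 0.5]]'

```text
time_s: 13.68
eef_pos: [0.4784, 0.1593, -0.0089]
eef_rot: [-0.0, 0.708, 0.706, -0.0]
wrist_force: [0.0, -0.2, 0.3]
opening: 0.248
grasp_force: 0.0
```

Call:
send_rows --series '[[[0, 0, 0], [0, 0, -5], 0.5], [[0, 0, 0], [0, -8, -5], 0.5], [[0, 0, 0], [0, -15, -5], 0.5], [[0, 0, 0], [0, -22, -5], 0.5], [[0, 0, 0], [0, -31, -5], 0.5], [[0, 0, 0], [0, -41, -5], 0.5], [[0, 0, 0], [0, -51, -5], 0.5], [[0, 0, 0], [0, -59, -5], 0.5], [[0, 0, 0], [0, -65, -5], 0.5], [[0, 0, 0], [0, -67, -5], 0.5]]'

```text
time_s: 14.92
eef_pos: [0.4788, 0.092, -0.0135]
eef_rot: [-0.0, 0.708, 0.706, 0.0]
wrist_force: [0.1, -0.5, -0.2]
opening: 0.251
grasp_force: 0.2
```

```bash
cat >look.py <<'E'
from h import *
from bench import telemetry,camera,spotter
o=telemetry.get_obs();print(o['time_s'],o['eef_pos'],o['opening'],o['wrist_force'])
for c in('scene','side','wrist'):
    camera(c);print(c,[(round(r['conf'],2),np.round(r['xyz'],3).tolist()) for r in spotter.landmark_of('jar',c)])
E
python3 look.py
```

```text
14.925 [ 0.47878931  0.09198914 -0.0135439 ] 0.2509108117374991 [ 0.13164154 -0.53769222 -0.16777344]
scene [(0.91, [0.524, 0.209, 0.003]), (0.82, [0.556, 0.115, -0.003]), (0.64, [0.665, -0.214, 0.037]), (0.62, [0.409, 0.176, -0.006]), (0.61, [0.665, 0.202, 0.001]), (0.59, [0.397, 0.096, -0.002]), (0.47, [0.48, 0.064, -0.001])]
side [(0.9, [0.393, 0.1, -0.001]), (0.89, [0.518, 0.212, -0.0]), (0.88, [0.408, 0.181, 0.0]), (0.59, [0.558, 0.108, 0.001]), (0.49, [0.478, 0.062, 0.002]), (0.15, [0.529, 0.41, -0.001])]
wrist [(0.96, [0.554, 0.113, 0.003]), (0.81, [0.412, 0.175, -0.007]), (0.66, [0.48, 0.064, 0.001]), (0.6, [0.394, 0.099, 0.002])]
```

The push works: the jar is at about (0.479, 0.063). I continue for 65 mm.

Call:
send_rows --series '[[[0, 0, 0], [0, -8, 0], 0.5], [[0, 0, 0], [0, -18, 0], 0.5], [[0, 0, 0], [0, -28, 0], 0.5], [[0, 0, 0], [0, -38, 0], 0.5], [[0, 0, 0], [0, -48, 0], 0.5], [[0, 0, 0], [0, -56, 0], 0.5], [[0, 0, 0], [0, -62, 0], 0.5], [[0, 0, 0], [0, -64, 0], 0.5], [[0, 0, 0], [0, -65, 0], 0.5]]'

```text
time_s: 16.35
eef_pos: [0.4787, 0.0274, -0.0136]
eef_rot: [-0.0, 0.708, 0.706, -0.0]
wrist_force: [-0.4, 0.9, 1.0]
opening: 0.249
grasp_force: 0.3
```

```bash
python3 look.py
```

```text
16.35 [ 0.47869735  0.02736171 -0.01357856] 0.24944091387977962 [-0.38537684  0.94407133  0.96658017]
scene [(0.83, [0.394, 0.095, 0.0]), (0.83, [0.561, 0.114, -0.003]), (0.75, [0.408, 0.175, -0.002]), (0.67, [0.662, -0.089, 0.034]), (0.66, [0.526, 0.21, -0.001]), (0.62, [0.478, -0.004, -0.002]), (0.37, [0.667, 0.202, 0.003])]
side [(0.97, [0.518, 0.211, 0.004]), (0.63, [0.392, 0.099, 0.003]), (0.62, [0.407, 0.179, -0.0]), (0.6, [0.48, -0.006, -0.001]), (0.59, [0.557, 0.11, 0.0])]
wrist [(0.95, [0.556, 0.11, 0.002]), (0.82, [0.479, -0.002, 0.001]), (0.77, [0.398, 0.099, 0.001])]
```

The jar stands at (0.479, -0.003), in line with the gap. Now I regrasp behind it with the fingers' line along y.

Call:
send_rows --series '[[[0, 0, 0], [0, 12, 0], 0.5], [[0, 0, 0], [0, 14, 40], 0.65], [[0, 0, 0], [0, 14, 80], 0.65], [[0, 0, -10], [-10, 5, 80], 0.65], [[0, 0, -20], [-20, 0, 80], 0.65], [[0, 0, -30], [-30, -10, 80], 0.65], [[0, 0, -40], [-45, -20, 80], 0.65], [[0, 0, -50], [-61, -30, 80], 0.65], [[0, 0, -60], [-61, -30, 80], 0.65], [[0, 0, -70], [-61, -30, 80], 0.65]]'

```text
time_s: 17.9
eef_pos: [0.4176, -0.0021, 0.0665]
eef_rot: [-0.0, 0.986, 0.169, 0.0]
wrist_force: [-0.5, 0.0, 0.2]
opening: 0.174
grasp_force: 0.0
```

Call:
send_rows --series '[[[0, 0, -10], [0, 0, 0], 0.65], [[0, 0, -20], [0, 0, 0], 0.65], [[0, 0, -20], [0, 0, -20], 0.65], [[0, 0, -20], [0, 0, -45], 0.65], [[0, 0, -20], [0, 0, -65], 0.65], [[0, 0, -20], [0, 0, -75], 0.65], [[0, 0, -20], [0, 0, -80], 0.65], [[0, 0, -20], [0, 0, -80], 0.65]]'

```text
time_s: 18.9
eef_pos: [0.4179, -0.0026, -0.0134]
eef_rot: [0.0, 1.0, -0.001, 0.0]
wrist_force: [0.3, 0.5, 0.5]
opening: 0.177
grasp_force: 0.0
```

```bash
python3 look.py; python3 -c "
from bench import spotter,telemetry
print(telemetry.get_obs()['eef_rot'])
for r in spotter.landmark_of('wire_a','wrist'):print(r['conf'],r['xyz'])"
```

```text
18.9 [ 0.41794257 -0.0025571  -0.01339347] 0.17708605733694546 [0.26781468 0.51124434 0.46329276]
scene [(0.88, [0.474, -0.0, -0.004]), (0.88, [0.398, 0.094, -0.0]), (0.79, [0.529, 0.208, -0.001]), (0.76, [0.408, 0.174, -0.004]), (0.35, [0.663, 0.2, 0.003])]
side [(0.79, [0.392, 0.101, 0.003]), (0.7, [0.408, 0.178, -0.0]), (0.59, [0.518, 0.21, 0.0])]
wrist [(0.96, [0.394, 0.099, -0.002]), (0.77, [0.477, -0.0, 0.002])]
[ 1.35218438e-04  9.99998702e-01 -1.53531891e-03  4.68698351e-04]
```

Call:
send_rows --series '[[[0, 0, 0], [15, 0, 0], 0.65], [[0, 0, 0], [25, 0, 0], 0.65], [[0, 0, 0], [35, 0, 0], 0.65], [[0, 0, 0], [48, 0, 0], 0.65], [[0, 0, 0], [62, 0, 0], 0.65], [[0, 0, 0], [76, 0, 0], 0.65], [[0, 0, 0], [90, 0, 0], 0.65], [[0, 0, 0], [102, 0, 0], 0.65], [[0, 0, 0], [110, 0, 0], 0.65], [[0, 0, 0], [114, 0, 0], 0.65]]'

```text
time_s: 20.5
eef_pos: [0.5321, -0.0026, -0.0136]
eef_rot: [-0.0, 1.0, -0.001, -0.0]
wrist_force: [-0.7, 0.5, -0.7]
opening: 0.175
grasp_force: 0.5
```

Call:
send_rows --series '[[[0, 0, 0], [8, 0, 0], 0.65], [[0, 0, 0], [16, 0, 0], 0.65], [[0, 0, 0], [24, 0, 0], 0.65], [[0, 0, 0], [30, 0, 0], 0.65], [[0, 0, 0], [35, 0, 0], 0.65], [[0, 0, 0], [36, 0, 0], 0.65]]'

```text
time_s: 21.25
eef_pos: [0.568, -0.0026, -0.0136]
eef_rot: [0.0, 1.0, -0.001, 0.0]
wrist_force: [-0.6, -0.7, -0.0]
opening: 0.173
grasp_force: 0.3
```

```bash
python3 look.py; python3 -c "
from bench import spotter
for r in spotter.landmark_of('wire_a','wrist'):print(r['conf'],r['xyz'])"
```

```text
21.25 [ 0.56803848 -0.00264835 -0.01358741] 0.17316761024127683 [-0.55757523 -0.71967225 -0.03654316]
scene [(0.95, [0.558, 0.116, -0.004]), (0.87, [0.396, 0.094, -0.002]), (0.7, [0.408, 0.174, -0.004]), (0.67, [0.598, -0.002, -0.004]), (0.57, [0.526, 0.208, -0.001])]
side [(0.7, [0.393, 0.098, -0.001]), (0.64, [0.52, 0.208, 0.003]), (0.6, [0.407, 0.179, 0.001]), (0.58, [0.602, -0.003, 0.004]), (0.57, [0.562, 0.111, 0.001])]
wrist [(0.89, [0.558, 0.11, 0.004]), (0.56, [0.599, 0.001, 0.0])]
0.98 [0.6578, -0.0334, 0.0335]
0.87 [0.6556, 0.0862, 0.0353]
0.73 [0.657, 0.027, 0.0373]
0.67 [0.6628, -0.0904, 0.0319]
```

The jar is at (0.600, -0.002) and the gap's middle is at y ≈ -0.003. I push it in.

Call:
send_rows --series '[[[0, 0, 0], [8, 0, 0], 0.65], [[0, 0, 0], [16, 0, 0], 0.65], [[0, 0, 0], [24, 0, 0], 0.65], [[0, 0, 0], [32, 0, 0], 0.65], [[0, 0, 0], [40, 0, 0], 0.65], [[0, 0, 0], [47, 0, 0], 0.65], [[0, 0, 0], [53, 0, 0], 0.65], [[0, 0, 0], [58, 0, 0], 0.65], [[0, 0, 0], [60, 0, 0], 0.65], [[0, 0, 0], [60, 0, 0], 0.65]]'

```text
time_s: 22.85
eef_pos: [0.6279, -0.0027, -0.0135]
eef_rot: [0.0, 1.0, -0.002, 0.0]
wrist_force: [-0.6, 0.2, 0.3]
opening: 0.176
grasp_force: 0.0
```

```bash
python3 look.py
```

```text
22.85 [ 0.62787633 -0.00265256 -0.0135443 ] 0.17558068700781587 [-0.64671594  0.22322447  0.33224079]
scene [(0.86, [0.406, 0.175, -0.007]), (0.79, [0.556, 0.114, -0.002]), (0.78, [0.397, 0.093, -0.002]), (0.74, [0.525, 0.207, 0.004]), (0.67, [0.656, -0.003, -0.001])]
side [(0.89, [0.553, 0.11, -0.0]), (0.8, [0.41, 0.178, -0.001]), (0.73, [0.39, 0.099, -0.0]), (0.47, [0.661, -0.004, 0.002])]
wrist [(0.92, [0.659, -0.0, 0.001]), (0.68, [0.554, 0.11, 0.002])]
```

The jar is at about (0.659, -0.003), 30 mm in. I back straight off, lift, and check.

Call:
send_rows --series '[[[0, 0, 0], [-8, 0, 0], 0.65], [[0, 0, 0], [-30, 0, 0], 0.65], [[0, 0, 0], [-60, 0, 20], 0.65], [[0, 0, 0], [-90, 0, 70], 0.65], [[0, 0, 0], [-120, 0, 130], 0.65], [[0, 0, 0], [-140, 0, 160], 0.65], [[0, 0, 0], [-140, 0, 160], 0.65]]'

```text
time_s: 24.02
eef_pos: [0.4885, -0.0029, 0.1494]
eef_rot: [0.001, 1.0, -0.002, 0.003]
wrist_force: [1.0, 0.2, -0.8]
opening: 0.175
grasp_force: 0.0
```

```bash
python3 look.py; python3 - <<'E'
from bench import camera
import cv2
a=[cv2.resize(camera(c)['pixels'][y:y+150,x:x+200,::-1],(400,300),interpolation=cv2.INTER_CUBIC) for c,x,y in(('scene',160,200),('side',200,160))]
a.append(cv2.resize(camera('wrist')['pixels'][:,:,::-1],(400,300)));a.append(0*a[0])
cv2.imwrite('pics/end.png',cv2.vconcat([cv2.hconcat(a[:2]),cv2.hconcat(a[2:])]))
E
```

```text
24.025 [ 0.48848049 -0.00291116  0.14941158] 0.17461202793343514 [ 1.01761003  0.15291968 -0.79636777]
scene [(0.94, [0.655, -0.002, -0.001]), (0.73, [0.409, 0.174, -0.004]), (0.73, [0.525, 0.207, 0.002]), (0.66, [0.396, 0.095, -0.003]), (0.59, [0.557, 0.115, -0.004])]
side [(0.84, [0.41, 0.178, 0.001]), (0.8, [0.559, 0.111, 0.001]), (0.65, [0.52, 0.213, -0.0]), (0.62, [0.661, -0.006, -0.002]), (0.56, [0.393, 0.1, -0.002]), (0.33, [0.667, 0.201, 0.004])]
wrist [(0.91, [0.411, 0.175, -0.002]), (0.81, [0.522, 0.207, -0.002]), (0.81, [0.556, 0.11, 0.004]), (0.65, [0.392, 0.099, -0.0])]
```

View pics/end.png

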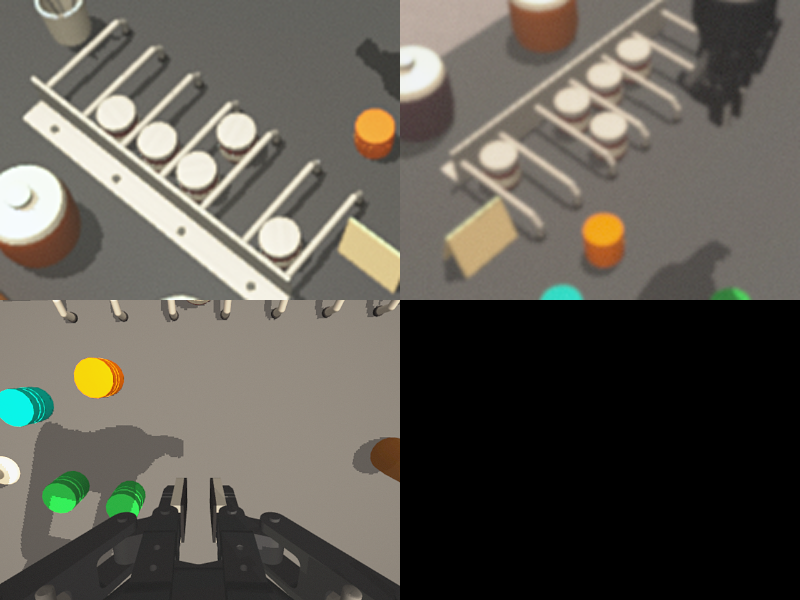

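The spare jar stands upright in the third gap from the card, in front of its stock jar: at (236,132) in the scene crop and (609,128) in the side crop. The rest looks undisturbed and the arm is clear, so I hand in.

```bash
python3 -c "
from bench import ctrl
print(ctrl.hand_in())"
```

```text
the job is handed in; nothing more can be done
None
```

I touched the first three wires from the card's end in turn and pushed the spare jar upright about 30 mm into the third gap; no other jar or tableware was seen to move, and the job is handed in (no verdict was returned).

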